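# Slide the steel blank out over the filings tray

## Robot

A 7-joint arm with a two-finger parallel gripper is mounted at the origin on the work surface. World frame = base frame: x ahead of the robot, y to its left, z up, the work surface at z = 0. Lengths are in m, angles in rad, forces in N, time in s.
With the tool pointing down it reaches from about 0.425 to 0.925 m from the base axis. Payload 6.8 kg.
Tool frame: the origin (TCP) lies on the centre line of the jaws, within the pads' length; the fingertips stand 8 mm ahead of it and the grasp point (between the pads) lies 11 mm behind it (bot.tips_ahead is the distance from the TCP to the fingertips, in m); z points along the fingers, y is the line along which they close (so a half turn about z gives the same grasp; the last joint's range is limited). The gripper opens to 85 mm and grips with 20 to 120 N. Pads are 22 mm wide; open, the fingers measure 114 mm over their backs; the gripper's body (76 mm by 85 mm) begins 54 mm behind the grasp point. The pads swing forward as they close: fully open they stand 13 mm farther back than shut.
Start: joints at [1.126, 0.477, 0.022, 1.555, -0.011, 1.109, -0.083], TCP at [0.223, -0.637, 0.202] pointing down, gripper open.
Joint ranges: [-2.96, 2.96], [-0.34, 2.1], [-1.41, 1.46], [0.24, 2.44], [-1.37, 4.51], [0.17, 1.92], [-2.96, 2.96]. Speed limits (rad/s): [2.39, 2.39, 3.14, 3.14, 3.14, 3.14, 3.14].

## Interface

Orientations are given as a unit quaternion [w, x, y, z].
In Python, from station import bot gives the robot as it stands.
- The arm moves only by the tool send_rows, never from a script. Its argument "deltas" is text: rows parted by semicolons, each of 4 numbers parted by spaces: the shift along the tool's x, y, z in m, then the turn about the tool's z in degrees. In form: x y z spin; .... A call has 1 to 5 rows; each row is the pose to reach, as a shift and turn from the pose commanded when the call began, along the tool's axes at that moment; what a row does not reach only later rows make up. A row lasts 1/10 s, in which the tool goes at most 50 mm and 8.59 degrees, less where a joint would pass 70% of its speed; a pose out of reach is approached as far as the arm can. A call with a gripper value outside its range is refused whole. "claw" is the opening, from 0 (shut) to 1 (fully open), set as the call begins (left out, the last holds). The fingers move at their own pace and stop on an object; "force" is the grip in N (left out, the last holds). Time passes only in rows, so rows that repeat a pose let the fingers close. It gives the time, the measured TCP pose, the force, the opening and the grip force at its end, in the units of the state.
- bot.get_obs(): the state, without advancing time (a new reading comes with each control period).
- bot.read_camera(name): name is "side" or "top" or "wrist"; returns a dict with "img" (480x640x3 uint8, red, green, blue), "depth" (480x640 float32, m along the optical axis (not along the pixel's ray), 0 where there is no reading), "fx", "fy", "cx", "cy" (pixels), "camera_from_world" (4x4, takes a point from world to camera coordinates). Camera axes: x right, y up, looking along -z (the intrinsics and any distortion apply to the point x, -y, -z); pixel columns grow to the right and rows downward; lengths in m; the calibration is good to about 2 mm. A picture is of the moment at which its call begins.
- bot.hand_in(): hands the job in; it is judged then, once.
Trained networks look in a picture, given as the dict that the camera call returned (one of the last four; its "shot" number tells which), for a name from the list of things; names that differ only in an ending like _2 or _b are one class to them, and where a whole thing is asked for, a point or a joint stands for the part that bears it (a point fixed in the world has none). Each returns a list of dicts, best first, with "confidence" (0 to 1); they miss things now and then, are a little off and sometimes report something else, mostly with a low value. They report only what shows in the picture. A call takes as long as a camera call. They do not tell look-alikes from the thing itself.
- bot.masks_of(picture, query): "mask" (480x640 bool, what is visible of it).
- bot.landmark_of(picture, query): "xyz" ([x, y, z] in m, in world coordinates, good to about 4 mm: a listed point, or the origin of a listed thing).
The state is a dict: "t": time; "q": joint angles; "joint_vel": joint speeds; "joint_torque": joint torques, N m; "eef_pos": TCP position; "tool_rot": TCP orientation; "contact_force": force on the tool from outside, world axes, zero at the start; "torque": the same for the moment, N m; "gripper_width": opening from 0.0 (shut) to 1.0 (fully open); "grasp_force": force on a finger pad.
Only numpy, scipy, OpenCV 4.12 (cv2) and the standard library are available. Lean on these libraries where they do the work, as an engineer would, in place of code of your own. Each camera call takes 0.05 s, during which the arm holds its last target. There are 200 camera calls.

## Task

Push the flat steel blank along the wooden ledge, without lifting or picking it up, until about a third of its length overhangs the end of the ledge where the filings tray stands, so that its edge can be filed. Its long side must finish flat against the dark strip along the back of the ledge. Leave the tray, the bur stand, the jar and the file where they are.

Things in the scene. Friction and masses are not known exactly. Their poses are not given: they have to be found in the camera images.
- blank: Loose flat bright steel plate lying on the ledge: 70 mm along its x, 120 mm along its y (its length), 6 mm thick, about 0.4 kg. Origin at the centre of its underside, z up. Its long direction starts within 0.25 rad of the ledge's, 10 to 50 mm clear of the back strip; it slides on the wood with ordinary friction.
- ledge: Fixed ledge of pale wood, 150 mm along x, 300 mm along y, top face 60 mm above the bench. Origin: centre of its underside. x points away from the robot, y to its left, turned up to 0.35 rad. Both ends (y = +-150 mm) and the front are open. A blank lying against the back strip has its centre at x = 25 mm.
- ledge_strip (a point): Point on the ledge's dark wooden back strip: middle of the lower edge of its front face, 60 mm from the ledge's centre towards its far side, at the level of the top face. The strip runs straight along the whole 300 mm of the far edge, is 15 mm wide and stands 12 mm above the top face.
- tray: Low open dark steel filings tray on the bench just beyond one end of the ledge: 120 mm x 100 mm, 22 mm high, walls 3 mm. Origin at the centre of its underside. Its end is the one the blank must overhang: left (+y of the ledge) or right (-y). Leave it in place.
- burstand: Dark wooden block 85 mm x 85 mm, 35 mm high, with small steel burs standing in it up to 67 mm above the bench, beyond the ledge's other end. Origin at the centre of its underside. Leave it in place.
- jar: Small amber glass jar with steel lid, 56 mm across, 75 mm high, on the bench behind the ledge. Origin at the centre of its underside. Leave it in place.
- file: Flat file with a pale wooden handle, lying on the bench in front of the ledge, at most 22 mm high, 220 mm long along its y, origin on the bench 10 mm from the middle of its length. Leave it in place.
There are look-alikes about, which are no part of the job. Of the things shaped like the blank, the steel one is meant.

How it is judged:
At the end, for the whole second after the job is handed in: The blank lies flat and at rest on the ledge, overhanging the end on the tray's side by 28 to 52 mm (a third is 40 mm), its long side against the back strip (centre within 5 mm of touching, turned less than 0.08 rad from the ledge); the bystanders stand where they were (((y of tray in the frame of ledge above 0 m and y of blank in the frame of ledge between 0.118 and 0.142 m) or (y of tray in the frame of ledge below 0 m and y of blank in the frame of ledge between -0.142 and -0.118 m)) and x of blank in the frame of ledge above 0.02 m and angle between the y axis of blank and the y axis of ledge, either way round below 0.08 rad and z of blank in the frame of ledge between 0.057 and 0.063 m and angle between blank's own z axis and vertical below 0.04 rad and linear speed of blank below 0.01 m/s and distance of each of tray, burstand, jar, file from where it was at the start of the episode below 0.012 m).
It fails at once if the blank is lifted more than 6 mm off the ledge (z of blank in the frame of ledge above 0.066 m).
It fails at once if the blank is tipped or falls off the ledge (angle between blank's own z axis and vertical above 0.15 rad or z of blank in the frame of ledge below 0.05 m).
It fails at once if the tray, bur stand, jar or file is moved more than 12 mm (distance of any of tray, burstand, jar, file from where it was at the start of the episode above 0.012 m).
It also fails if it takes over 58 s, if anything falls off the work surface, if the arm or the gripper's body presses on something with over 40 N, if the wrist force passes 120 N, or if a joint passes its speed limit or range.

## Working session

There is one attempt and no reset: what is moved stays moved. The work goes in short steps, Python scripts to look and compute and a tool call to move; the robot and the scene stay as the last step left them, time stands still between calls to the robot, and variables do not carry over. Pictures are saved under pics/ and viewed, at most 10 in all, crops included, and the job is handed in when it is done.

Besides the shell and the picture viewer there is one more tool, called after "Request:" as a command line: name --argument value ..., lists and objects as JSON in quotes. send_rows: Moves the arm, as the interface text tells. Its arguments: {"type":"object","properties":{"deltas":{"type":"string"},"claw":{"type":"number"},"force":{"type":"number"}},"required":["deltas"]}

```bash
mkdir -p pics; ls
cat > h.py <<'E'
import numpy as np, cv2
from station import bot
def world(p,u,v,d):
    c=np.stack([(u-p['cx'])/p['fx']*d,-(v-p['cy'])/p['fy']*d,-d,np.ones_like(d)])
    return (np.linalg.inv(p['camera_from_world'])@c)[:3].T
def maskpts(p,m):
    v,u=np.nonzero(m&(p['depth']>0)); return world(p,u.astype(float),v.astype(float),p['depth'][v,u].astype(float))
E
python3 - <<'E'
from h import *
o=bot.get_obs();print(o['t'],o['eef_pos'],o['tool_rot'],o['gripper_width'],bot.tips_ahead)
ims=[]
for n in ('top','side'):
    p=bot.read_camera(n);cv2.imwrite(f'pics/{n}0.png',p['img'][...,::-1])
    for q in ('blank','ledge','ledge_strip','tray','burstand','jar','file'):
        for r in bot.landmark_of(p,q)[:3]: print(n,q,np.round(r['xyz'],3),round(r['confidence'],2))
    if n=='top':
      for q in ('blank','ledge'):
        for r in bot.masks_of(p,q)[:3]:
            w=maskpts(p,r['mask']);z=np.median(w[:,2]);w=w[abs(w[:,2]-z)<.006]
            R=cv2.minAreaRect((w[:,:2]*1000).astype(np.float32));v,u=np.nonzero(r['mask'])
            print(q,round(r['confidence'],2),u.mean().round(),v.mean().round(),'z',z.round(4),R)
E
```

```text
pics
0.0 [ 0.22282873 -0.63647753  0.20111294] [-8.93967089e-04  9.85855694e-01  1.67593865e-01 -2.17631267e-04] 0.9991837947198686 0.008
top blank [ 0.328  0.111 -0.001] 0.95
top blank [ 0.302 -0.159  0.002] 0.74
top blank [ 0.841 -0.125 -0.004] 0.7
top ledge_strip [ 0.633 -0.053  0.061] 0.62
top ledge_strip [ 0.649  0.166 -0.002] 0.59
top tray [ 0.531 -0.259 -0.001] 0.69
top burstand [0.648 0.169 0.   ] 0.57
top jar [ 0.723 -0.011  0.002] 0.77
top jar [ 0.44  -0.081 -0.005] 0.57
top file [ 0.438 -0.076 -0.003] 0.67
blank 0.94 422.0 387.0 z 0.0071 ((304.7502746582031, -164.953125), (122.66712951660156, 70.58646392822266), 70.55961608886719)
blank 0.74 372.0 248.0 z 0.0671 ((561.4114379882812, -61.480926513671875), (123.22084045410156, 72.51929473876953), 70.62393951416016)
blank 0.59 401.0 116.0 z 0.0072 ((845.4756469726562, -124.59857177734375), (123.27821350097656, 72.5345687866211), 14.9903564453125)
ledge 0.82 361.0 240.0 z 0.0615 ((568.7163696289062, -43.30970764160156), (300.4952087402344, 136.181884765625), 77.48480987548828)
side blank [ 0.302 -0.168 -0.   ] 0.95
side blank [ 0.842 -0.124 -0.001] 0.83
side blank [ 0.565 -0.062  0.06 ] 0.64
side ledge [ 0.573 -0.043  0.001] 0.94
side ledge [ 0.72  -0.011  0.   ] 0.4
side ledge_strip [ 0.632 -0.054  0.059] 0.6
side ledge_strip [0.647 0.17  0.002] 0.46
side tray [ 0.53  -0.257  0.001] 0.67
side tray [ 0.564 -0.062  0.06 ] 0.67
side burstand [0.648 0.169 0.002] 0.95
side file [ 0.44  -0.071  0.   ] 0.82
```

View pics/top0.png

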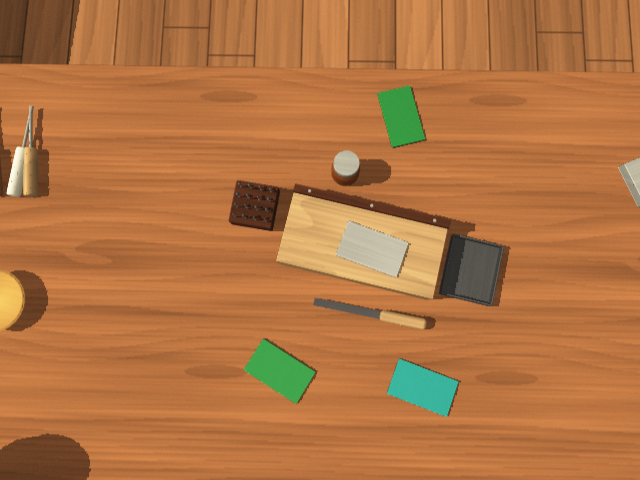

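Run:
```python
import cv2
i=cv2.imread('pics/top0.png');cv2.imwrite('pics/crop.png',cv2.resize(i[170:310,270:470],None,fx=4,fy=4,interpolation=cv2.INTER_CUBIC))
```

```text
(no output)
```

View pics/crop.png

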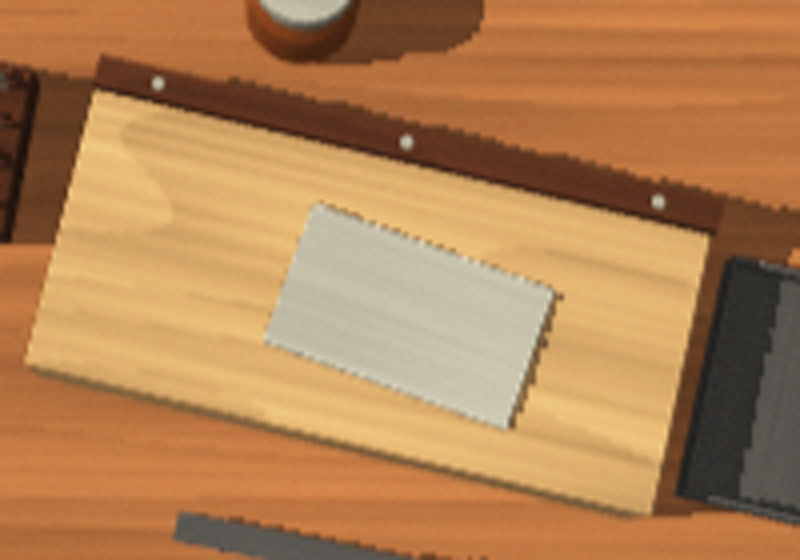

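The blank-shaped things are green (280,370), teal (424,387), green (401,116) and bright steel on the ledge (372,248). The crop confirms the last one is the bare steel plate lying on the pale wood, so it is the one meant. The tray is at the right end (-y of the ledge). First I'll press the blank against the strip with the open fingers, then push it along with the gripper shut.

```bash
cat >> h.py <<'E'
YAW=np.deg2rad(-12.52); C=np.array([.576,-.0449])
EX=np.array([np.cos(YAW),np.sin(YAW)]); EY=np.array([-EX[1],EX[0]])
from scipy.spatial.transform import Rotation as Ro
def go(lx,ly,z):
    o=bot.get_obs();w,x,y,zz=o['tool_rot'];R=Ro.from_quat([x,y,zz,w]).as_matrix();p=np.array(o['eef_pos'])
    t=np.r_[C+lx*EX+ly*EY,z]; d=R.T@(t-p); a=np.arctan2(R[1,0],R[0,0])
    cur=p[:2]-C
    print('now ledge',np.round([cur@EX,cur@EY,p[2]],4),'delta',np.round(d,4),'spin',np.rad2deg(a-YAW).round(1),'t',o['t'],'F',np.round(o['contact_force'],1),'grip',round(o['gripper_width'],3))
E
python3 -c "
from h import *
go(-.075,-.0194,.2)"
```

```text
now ledge [-0.2161 -0.6546  0.2021] delta [ 0.4548 -0.4653  0.0021] spin 31.8 t 0.9 F [-0.1 -0.6  0.5] grip 0.997
```

Request:
send_rows --deltas "0.03 -0.03 0 6; 0.06 -0.06 0 12; 0.09 -0.09 0 18; 0.12 -0.12 0 25; 0.15 -0.155 0 31.8" --claw 1

```text
t: 1.4
eef_pos: [0.3142, -0.4401, 0.2023]
tool_rot: [0.0, 0.994, -0.112, 0.0]
contact_force: [0.9, 0.1, 0.3]
gripper_width: 1.0
grasp_force: 0.0
```

```bash
python3 -c "
from h import *
go(-.075,-.0194,.2)"
```

```text
now ledge [-0.1699 -0.4425  0.2023] delta [ 0.0928 -0.4236  0.0022] spin -0.3 t 1.4 F [0.9 0.1 0.3] grip 1.0
```

Request:
send_rows --deltas "0.01 -0.04 0 0; 0.02 -0.08 0 0; 0.03 -0.12 0 0; 0.04 -0.165 0 0; 0.05 -0.21 0 0"

```text
t: 1.9
eef_pos: [0.4083, -0.2456, 0.2025]
tool_rot: [0.0, 0.994, -0.109, 0.0]
contact_force: [0.6, -0.0, 0.7]
gripper_width: 1.001
grasp_force: 0.0
```

Request:
send_rows --deltas "0.01 -0.045 0 0; 0.02 -0.09 0 0; 0.03 -0.13 0 0; 0.035 -0.17 0.02 0; 0.04 -0.19 0.04 0"

```text
t: 2.4
eef_pos: [0.4897, -0.0662, 0.1626]
tool_rot: [-0.001, 0.994, -0.107, 0.001]
contact_force: [0.8, -0.0, -0.1]
gripper_width: 1.005
grasp_force: 0.0
```

```bash
python3 -c "
from h import *
go(-.08,-.0194,.095)"
```

```text
now ledge [-0.0797 -0.0395  0.1626] delta [-0.0004 -0.02    0.0676] spin 0.3 t 2.4 F [ 0.8 -0.  -0.1] grip 1.005
```

Descend to TCP z = 0.095 and look from the side to see where the fingertips really are.

Request:
send_rows --deltas "0 -0.01 0.015 0; 0 -0.02 0.035 0; 0 -0.02 0.055 0; 0 -0.02 0.0675 0; 0 -0.02 0.0675 0"

```text
t: 2.9
eef_pos: [0.491, -0.0509, 0.0932]
tool_rot: [0.0, 0.994, -0.109, -0.002]
contact_force: [0.2, 1.1, 0.2]
gripper_width: 1.004
grasp_force: 0.0
```

```bash
python3 -c "
from h import *
go(-.08,-.0194,.0715)
p=bot.read_camera('side')
i=p['img'][...,::-1]
T=p['camera_from_world']
def px(w):
    c=T@np.r_[w,1]; return (p['fx']*c[0]/-c[2]+p['cx'], p['cy']-p['fy']*c[1]/-c[2])
e=np.array(bot.get_obs()['eef_pos']);u,v=map(int,px(e));print(u,v)
for s in (-.05,.05):
  for k in (.008,-.005): print(s,k,np.round(px(np.r_[e[:2]+s*EY,e[2]-k])))
x0=min(max(u-80,0),480);y0=min(max(v-60,0),360)
cv2.imwrite('pics/s1.png',cv2.resize(i[y0:y0+120,x0:x0+160],None,fx=5,fy=5,interpolation=cv2.INTER_CUBIC));print(x0,y0)
"
```

```text
now ledge [-0.0817 -0.0243  0.0932] delta [ 0.0018 -0.0049  0.0217] spin 0.0 t 2.9 F [0.2 1.1 0.2] grip 1.004
383 217
-0.05 0.008 [399. 208.]
-0.05 -0.005 [400. 203.]
0.05 0.008 [366. 233.]
0.05 -0.005 [367. 228.]
303 157
```

View pics/s1.png

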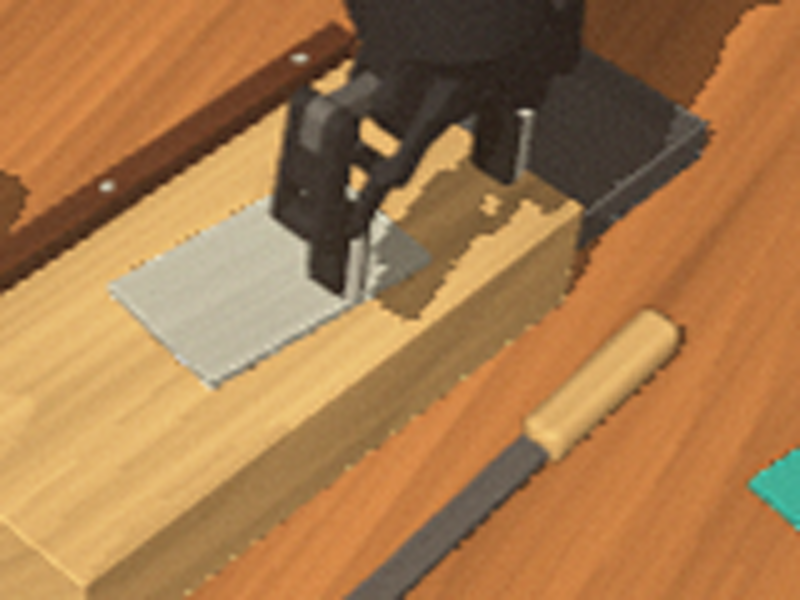

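```bash
python3 -c "
from h import *
p=bot.read_camera('side');print({k:v for k,v in p.items() if k not in('img','depth')})
T=p['camera_from_world']
def px(w):
    c=T@np.r_[w,1]; return (p['fx']*c[0]/-c[2]+p['cx'], p['cy']-p['fy']*c[1]/-c[2])
for a in ((-.075,-.15,.06),(-.075,.15,.06),(.06,-.15,.06)): print(a,np.round(px(np.r_[C+a[0]*EX+a[1]*EY,a[2]])))
# points of near finger from depth
U,V=np.meshgrid(np.arange(355,425),np.arange(160,220));u=U.ravel();v=V.ravel();d=p['depth'][v,u].astype(float);w=world(p,u.astype(float),v.astype(float),d)
L=np.c_[(w[:,:2]-C)@EX,(w[:,:2]-C)@EY,w[:,2]]
s=(d>0)&(L[:,0]>-.11)&(L[:,0]<-.05)&(L[:,2]>.07)
for lo,hi in ((0,.05),(-.1,-.05)):
  q=L[s&(L[:,1]>lo)&(L[:,1]<hi)];print(len(q),np.round(np.percentile(q,[0,3,50,97],axis=0),4) if len(q) else '')
"
```

```text
{'fx': 533.6986282524722, 'fy': 533.6986282524722, 'cx': 319.82544193099915, 'cy': 231.58255483658542, 'camera_from_world': array([[-0.83130359, -0.55581639, -0.00157542,  0.50812661],
       [ 0.41175263, -0.61773444,  0.66997308, -0.26842565],
       [-0.37335521,  0.55630235,  0.74238372, -0.92647678],
       [ 0.        ,  0.        ,  0.        ,  1.        ]]), 'shot': 4}
(-0.075, -0.15, 0.06) [419. 198.]
(-0.075, 0.15, 0.06) [319. 274.]
(0.06, -0.15, 0.06) [373. 168.]
1084 [[-1.093e-01  2.000e-04  1.387e-01]
 [-1.037e-01  2.100e-03  1.504e-01]
 [-8.850e-02  2.500e-02  2.215e-01]
 [-7.060e-02  4.830e-02  2.685e-01]]
338 [[-0.0998 -0.0981  0.1365]
 [-0.0977 -0.0935  0.1412]
 [-0.0873 -0.069   0.1773]
 [-0.0712 -0.0547  0.2122]]
```

Request:
send_rows --deltas "0 0 0 0; 0 0 0 0"

```text
t: 3.2
eef_pos: [0.493, -0.0509, 0.0955]
tool_rot: [-0.0, 0.994, -0.109, 0.001]
contact_force: [-0.1, 0.6, 0.2]
gripper_width: 1.001
grasp_force: 0.0
```

```bash
python3 -c "
from h import *
go(-.08,-.0194,.0715)
for n in ('wrist','side'):
  p=bot.read_camera(n)
  w=maskpts(p,np.ones((480,640),bool));r=w[:,:2]-C
  L=np.c_[r@EX,r@EY,w[:,2]]
  s=(abs(L[:,0])<.055)&(abs(L[:,1]+.02)<.12)&(L[:,2]<.09)
  print(n,'cam pos',np.linalg.inv(p['camera_from_world'])[:3,3],'ledge z pct',np.percentile(L[s][:,2],[5,30,50,70,95]).round(4))
  if n=='wrist': cv2.imwrite('pics/w1.png',p['img'][...,::-1])
  else:
    s=(abs(L[:,0]+.082)<.025)&(abs(L[:,1]+.024)<.07)&(L[:,2]>.07);print('gripper z',np.sort(L[s][:,2])[[0,5,20,100]])
"
```

```text
now ledge [-0.0798 -0.0239  0.0955] delta [-0.0003 -0.0045  0.024 ] spin -0.0 t 3.2 F [-0.1  0.6  0.2] grip 1.001
wrist cam pos [ 0.56080923 -0.06460791  0.26756741] ledge z pct [0.0591 0.0601 0.0606 0.0651 0.0668]
side cam pos [0.18702751 0.63201053 0.86843975] ledge z pct [0.0587 0.0609 0.062  0.0648 0.0685]
gripper z [0.13722723 0.14057958 0.14352312 0.15380261]
```

View pics/w1.png

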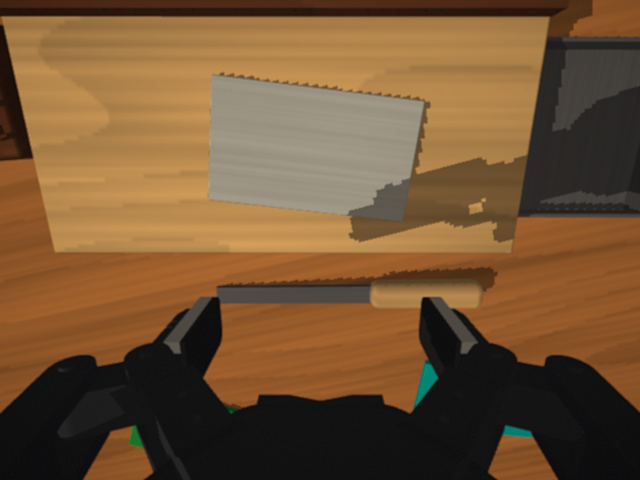

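```bash
python3 -c "
from h import *
p=bot.read_camera('wrist');e=np.array(bot.get_obs()['eef_pos'])
w=maskpts(p,np.ones((480,640),bool));r=w[:,:2]-e[:2]
L=np.c_[r@EX,r@EY,w[:,2]-e[2]]
s=(abs(L[:,0])<.03)&(L[:,2]>-.03)&(abs(L[:,1])<.075)
L=L[s]
for b in np.arange(-.03,.12,.01):
  k=(L[:,2]>=b)&(L[:,2]<b+.01)
  if k.sum(): print('dz',b.round(3),k.sum(),'x',L[k,0].min().round(3),L[k,0].max().round(3),'|y|',abs(L[k,1]).min().round(3),abs(L[k,1]).max().round(3))
"
```

```text
dz -0.03 140 x 0.027 0.03 |y| 0.021 0.05
dz 0.04 641 x -0.011 0.012 |y| 0.041 0.056
dz 0.05 1513 x -0.011 0.012 |y| 0.041 0.058
dz 0.06 1933 x -0.011 0.012 |y| 0.041 0.058
dz 0.07 1847 x -0.009 0.012 |y| 0.041 0.058
dz 0.08 2271 x 0.002 0.015 |y| 0.04 0.075
dz 0.09 12966 x -0.013 0.017 |y| 0.031 0.075
dz 0.1 13232 x -0.013 0.019 |y| 0.0 0.075
dz 0.11 17802 x -0.008 0.019 |y| 0.0 0.073
```

Both cameras agree that the open fingertips are about 41 mm behind (above) the reported TCP, at z≈0.137. The stated 8 mm ahead doesn't match this, so I won't use it. I'll descend in guarded steps on the measured value and check it by force and camera.

Request:
send_rows --deltas "0 -0.004 0.012 0; 0 -0.004 0.025 0; 0 -0.004 0.035 0; 0 -0.004 0.045 0"

```text
t: 3.75
eef_pos: [0.4925, -0.0467, 0.0481]
tool_rot: [0.0, 0.994, -0.109, -0.001]
contact_force: [-0.2, -0.1, -0.7]
gripper_width: 0.999
grasp_force: 0.0
```

```bash
cat >> h.py <<'E'
def tips():
    e=np.array(bot.get_obs()['eef_pos'])
    for n in ('wrist','side'):
        p=bot.read_camera(n);w=maskpts(p,np.ones((480,640),bool));r=w[:,:2]-e[:2]
        L=np.c_[r@EX,r@EY,w[:,2]-e[2]]
        s=(abs(L[:,0])<.010)&(abs(L[:,1])<.056)&(w[:,2]>.070)
        print(n,'lowest dz',np.sort(L[s][:,2])[[0,10,40]].round(4),'z',np.sort(w[s][:,2])[[0,10,40]].round(4))
E
python3 -c "
from h import *
go(-.08,-.0194,.0225);tips()"
```

```text
now ledge [-0.0812 -0.0199  0.0481] delta [ 0.0012 -0.0005  0.0256] spin 0.0 t 3.75 F [-0.2 -0.1 -0.7] grip 0.999
wrist lowest dz [0.0417 0.0427 0.0433] z [0.0898 0.0908 0.0914]
side lowest dz [0.0413 0.0453 0.0521] z [0.0894 0.0934 0.1002]
```

The measured offset holds: by the stated geometry the tips would now be inside the wood, yet there is no contact force. I'll aim for tips at z≈0.063, which is TCP 0.0215.

Request:
send_rows --deltas "0 0 0.01 0; 0 0 0.018 0; 0 0 0.023 0; 0 0 0.0265 0; 0 0 0.0265 0"

```text
t: 4.35
eef_pos: [0.4928, -0.0468, 0.0227]
tool_rot: [0.0, 0.994, -0.109, -0.0]
contact_force: [0.1, 0.2, -0.1]
gripper_width: 0.999
grasp_force: 0.0
```

```bash
python3 -c "
from h import *
go(-.011,-.0194,.0215)"
```

```text
now ledge [-0.0808 -0.0199  0.0227] delta [ 0.0698 -0.0005  0.0011] spin 0.0 t 4.35 F [ 0.1  0.2 -0.1] grip 0.999
```

Request:
send_rows --deltas "0.003 0 0.0015 0; 0.01 0 0.0015 0; 0.017 0 0.0015 0; 0.024 0 0.0015 0; 0.03 0 0.0015 0"

```text
t: 4.85
eef_pos: [0.5226, -0.0538, 0.0217]
tool_rot: [0.0, 0.994, -0.109, -0.0]
contact_force: [-3.4, 0.9, 3.2]
gripper_width: 1.002
grasp_force: 2.4
```

Request:
send_rows --deltas "0.005 0 0 0; 0.01 0 0 0; 0.015 0 0 0; 0.02 0 0 0; 0.025 0 0 0"

```text
t: 5.35
eef_pos: [0.5472, -0.0586, 0.0216]
tool_rot: [-0.0, 0.994, -0.109, -0.0]
contact_force: [-2.1, 0.4, 3.3]
gripper_width: 0.999
grasp_force: 2.6
```

```bash
cat >> h.py <<'E'
def blank():
    p=bot.read_camera('top');c=[]
    for r in bot.masks_of(p,'blank'):
        w=maskpts(p,r['mask']);w=w[abs(w[:,2]-.066)<.005]
        if len(w)>150:
            q=w[:,:2]-C;L=np.c_[q@EX,q@EY]*1000
            print('blank',round(r['confidence'],2),len(w),cv2.minAreaRect(L.astype(np.float32)),'pct x',np.percentile(L[:,0],[1,99]).round(1),'y',np.percentile(L[:,1],[1,99]).round(1),'z',np.median(w[:,2]).round(4))
    return p
E
python3 -c "
from h import *
go(-.0215,-.0194,.0215)
p=blank();cv2.imwrite('pics/t2.png',cv2.resize(p['img'][170:310,270:470,::-1],None,fx=4,fy=4))"
```

```text
now ledge [-0.0252 -0.0197  0.0216] delta [ 0.0037 -0.0003  0.0001] spin 0.0 t 5.35 F [-2.1  0.4  3.3] grip 0.999
blank 0.46 207 ((25.03700828552246, 39.19015121459961), (57.48445129394531, 16.970111846923828), 13.202731132507324) pct x [-1.4 53.3] y [26.  44.7] z 0.0672
```

View pics/t2.png

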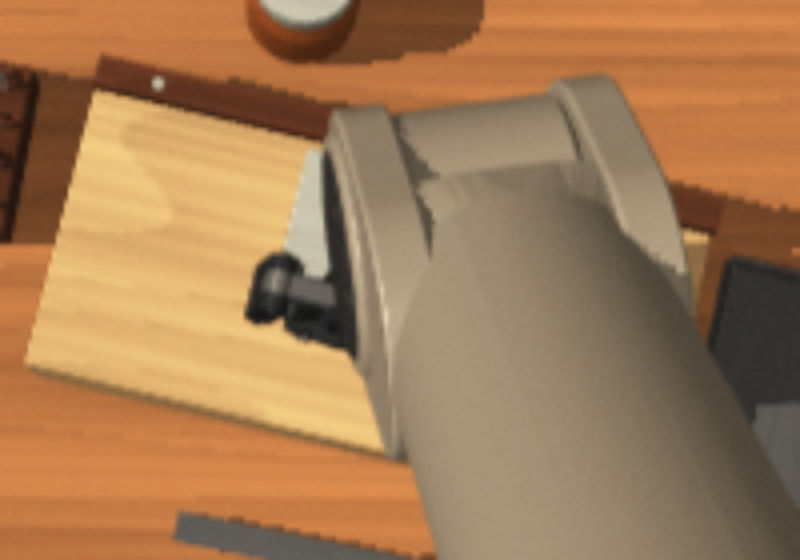

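The blank has moved with the fingers and its far side is just short of the strip, with its left end visible at crop (305,215). I'll push on until it seats.

Request:
send_rows --deltas "0.002 0 0 0; 0.004 0 0 0; 0.005 0 0 0"

```text
t: 5.75
eef_pos: [0.5513, -0.0597, 0.0216]
tool_rot: [0.0, 0.994, -0.109, -0.0]
contact_force: [-5.9, 1.2, 5.6]
gripper_width: 1.002
grasp_force: 4.0
```

Request:
send_rows --deltas "0.001 0 0 0; 0.002 0 0 0"

```text
t: 5.95
eef_pos: [0.5514, -0.0597, 0.0214]
tool_rot: [0.0, 0.994, -0.109, -0.002]
contact_force: [-11.6, 2.8, 11.5]
gripper_width: 0.997
grasp_force: 7.9
```

```bash
python3 -c "
from h import *
go(-.0215,-.0194,.0215)
p=bot.read_camera('wrist')
for r in bot.masks_of(p,'blank')[:2]:
    w=maskpts(p,r['mask']);w=w[abs(w[:,2]-.066)<.004]
    if len(w)<500: continue
    q=w[:,:2]-C;L=np.c_[q@EX,q@EY]*1000
    print(r['confidence'],len(w),cv2.minAreaRect(L.astype(np.float32)))
"
```

```text
now ledge [-0.0208 -0.0198  0.0214] delta [-0.0007 -0.0004 -0.0001] spin 0.0 t 5.95 F [-11.6   2.8  11.5] grip 0.997
0.83 54718 ((23.8255615234375, -13.714778900146484), (120.44002532958984, 70.14402770996094), 89.95171356201172)
```

Seated flush: force is rising and the angle to the ledge is about 0. Next I'll back off, lift, shut the gripper and move behind the left end.

Request:
send_rows --deltas "-0.01 0 0 0; -0.012 0 -0.03 0; -0.012 0 -0.06 0; 0.01 -0.04 -0.06 0; 0.045 -0.085 -0.06 0" --claw 1

```text
t: 6.55
eef_pos: [0.6117, 0.0078, 0.0831]
tool_rot: [0.0, 0.994, -0.111, 0.002]
contact_force: [0.8, -0.1, -0.5]
gripper_width: 0.999
grasp_force: 0.0
```

Request:
send_rows --deltas "0 -0.008 0 0; 0 -0.008 0 0; 0 -0.008 0 0; 0 -0.008 0 0; 0 -0.008 0 0" --claw 0

```text
t: 7.05
eef_pos: [0.6117, 0.0147, 0.0815]
tool_rot: [0.0, 0.994, -0.11, -0.0]
contact_force: [0.1, -0.4, -0.1]
gripper_width: 0.14
grasp_force: 0.0
```

Request:
send_rows --deltas "0 0 0 0; 0 0 0 0; 0 0 0 0"

```text
t: 7.35
eef_pos: [0.6123, 0.0162, 0.0817]
tool_rot: [0.0, 0.994, -0.109, 0.0]
contact_force: [-0.1, 0.8, 0.3]
gripper_width: 0.004
grasp_force: 0.0
```

```bash
python3 -c "
from h import *
go(.024,.071,.034)
e=np.array(bot.get_obs()['eef_pos'])
p=bot.read_camera('wrist');w=maskpts(p,np.ones((480,640),bool));r=w[:,:2]-e[:2]
L=np.c_[r@EX,r@EY,w[:,2]-e[2]];s=(abs(L[:,0])<.02)&(abs(L[:,1])<.04)&(w[:,2]>.072);L=L[s]
for b in np.arange(0,.08,.01):
  k=(L[:,2]>=b)&(L[:,2]<b+.01)
  if k.sum()>3: print(b.round(2),k.sum(),'z',L[k,2].min().round(4),'x',L[k,0].min().round(3),L[k,0].max().round(3),'y',L[k,1].min().round(3),L[k,1].max().round(3))
tips()
for r in bot.masks_of(p,'blank')[:2]:
    w=maskpts(p,r['mask']);w=w[abs(w[:,2]-.066)<.004]
    if len(w)<500: continue
    q=w[:,:2]-C;L=np.c_[q@EX,q@EY]*1000
    print(r['confidence'],len(w),cv2.minAreaRect(L.astype(np.float32)))
"
```

```text
now ledge [0.0222 0.0675 0.0817] delta [ 0.0018 -0.0035  0.0477] spin -0.0 t 7.35 F [-0.1  0.8  0.3] grip 0.004
0.03 295 z 0.0318 x 0.007 0.012 y -0.012 0.014
0.04 666 z 0.04 x 0.006 0.012 y -0.012 0.015
0.05 779 z 0.05 x 0.006 0.012 y -0.013 0.015
0.06 1001 z 0.06 x -0.011 0.013 y -0.016 0.017
0.07 2657 z 0.07 x -0.012 0.015 y -0.033 0.034
wrist lowest dz [0.0353 0.0362 0.0379] z [0.117  0.1179 0.1196]
side lowest dz [-0.0113  0.0402  0.0473] z [0.0703 0.1219 0.129 ]
0.56 21738 ((23.002056121826172, -13.86867904663086), (69.54496765136719, 120.57127380371094), 0.023720918223261833)
```

Request:
send_rows --deltas "0.002 -0.003 0.012 0; 0.002 -0.003 0.025 0; 0.002 -0.003 0.036 0; 0.002 -0.003 0.043 0; 0.002 -0.003 0.046 0"

```text
t: 8.05
eef_pos: [0.614, 0.0188, 0.034]
tool_rot: [0.0, 0.994, -0.109, -0.001]
contact_force: [0.3, -0.1, 0.1]
gripper_width: -0.001
grasp_force: 0.0
```

Request:
send_rows --deltas "0 0 0.0015 0; 0 0 0.0015 0"

```text
t: 8.25
eef_pos: [0.615, 0.0188, 0.0341]
tool_rot: [0.0, 0.994, -0.109, 0.0]
contact_force: [-0.7, -0.4, 0.3]
gripper_width: 0.004
grasp_force: 0.0
```

Request:
send_rows --deltas "0 0 0.0015 0; 0 0 0.0015 0"

```text
t: 8.45
eef_pos: [0.6151, 0.0189, 0.0329]
tool_rot: [-0.0, 0.994, -0.109, 0.0]
contact_force: [0.3, 0.1, -0.8]
gripper_width: -0.002
grasp_force: 0.0
```

```bash
python3 -c "
from h import *
go(.024,.071,.033)
e=np.array(bot.get_obs()['eef_pos'])
p=bot.read_camera('side')
i=p['img'][...,::-1];c=p['camera_from_world']@np.r_[e[:2],.07,1];u=int(p['fx']*c[0]/-c[2]+p['cx']);v=int(p['cy']-p['fy']*c[1]/-c[2])
cv2.imwrite('pics/s2.png',cv2.resize(i[v-45:v+45,u-60:u+60],None,fx=6,fy=6,interpolation=cv2.INTER_CUBIC))
"
```

```text
now ledge [0.0244 0.0707 0.0329] delta [-0.0004 -0.0003 -0.0001] spin 0.0 t 8.45 F [ 0.3  0.1 -0.8] grip -0.002
```

View pics/s2.png

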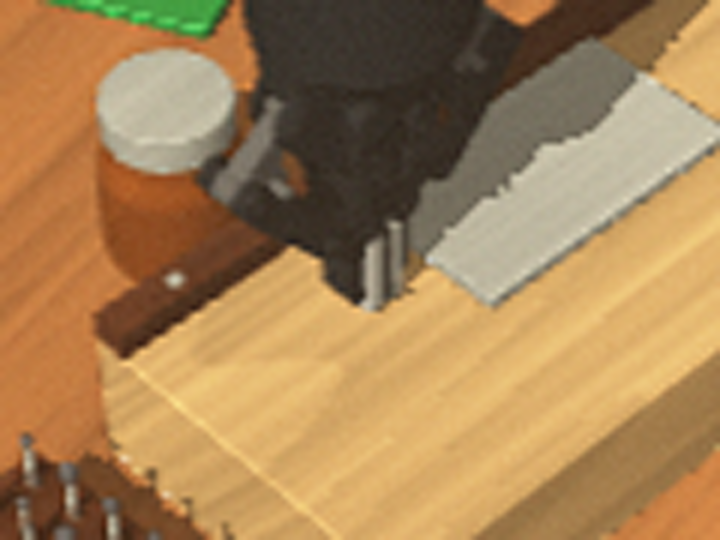

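The shut fingertips are just above the wood behind the blank's left end, at crop (375,305), well clear of the jar. I'll drop 1 mm more and push.

Request:
send_rows --deltas "0 0 0.001 0; 0 0.005 0.001 0; 0 0.01 0.001 0; 0 0.016 0.001 0; 0 0.022 0.001 0"

```text
t: 9.0
eef_pos: [0.61, -0.0031, 0.0316]
tool_rot: [-0.0, 0.994, -0.109, 0.0]
contact_force: [0.0, 1.7, -0.7]
gripper_width: 0.003
grasp_force: 0.9
```

Request:
send_rows --deltas "0 0.008 0 0; 0 0.016 0 0; 0 0.024 0 0; 0 0.032 0 0; 0 0.038 0 0"

```text
t: 9.5
eef_pos: [0.6017, -0.0407, 0.0316]
tool_rot: [0.0, 0.994, -0.109, -0.0]
contact_force: [0.2, 1.7, -0.7]
gripper_width: -0.003
grasp_force: 0.7
```

```bash
cat >> h.py <<'E'
def wb():
    p=bot.read_camera('wrist')
    for r in bot.masks_of(p,'blank')[:2]:
        w=maskpts(p,r['mask']);w=w[abs(w[:,2]-.066)<.004]
        if len(w)<500: continue
        q=w[:,:2]-C;L=np.c_[q@EX,q@EY]*1000
        print(r['confidence'],len(w),cv2.minAreaRect(L.astype(np.float32)))
E
python3 -c "
from h import *
go(.024,-.0555,.033);wb()"
```

```text
now ledge [0.0242 0.0096 0.0316] delta [-0.0002  0.0651 -0.0014] spin -0.0 t 9.5 F [ 0.2  1.7 -0.7] grip -0.003
0.6 29974 ((23.053287506103516, -55.963558197021484), (120.6875991821289, 68.74754333496094), 89.84520721435547)
```

Request:
send_rows --deltas "0 0.009 0 0; 0 0.018 0 0; 0 0.027 0 0; 0 0.036 0 0; 0 0.045 0 0"

```text
t: 10.1
eef_pos: [0.592, -0.0843, 0.0317]
tool_rot: [-0.0, 0.994, -0.109, 0.0]
contact_force: [-0.2, 2.4, 0.4]
gripper_width: 0.001
grasp_force: 1.2
```

Request:
send_rows --deltas "0 0.008 0 0; 0 0.015 0 0; 0 0.021 0 0; 0 0.025 0 0; 0 0.028 0 0"

```text
t: 10.6
eef_pos: [0.5861, -0.1111, 0.0317]
tool_rot: [-0.0, 0.994, -0.109, 0.0]
contact_force: [-0.5, 2.9, 1.9]
gripper_width: 0.001
grasp_force: 1.6
```

```bash
python3 -c "
from h import *
go(.024,-.0644,.033);wb()"
```

```text
now ledge [ 0.0242 -0.0625  0.0317] delta [-0.0002  0.0019 -0.0013] spin 0.0 t 10.6 F [-0.5  2.9  1.9] grip 0.001
0.78 30456 ((23.86724090576172, -128.2056121826172), (70.17745971679688, 120.8691177368164), 0.09855502843856812)
```

Now at y≈-128 mm with the angle about 0. I'll back off, lift clear and verify from above.

Request:
send_rows --deltas "0 -0.015 0 0; 0 -0.03 -0.01 0; 0 -0.05 -0.05 0; 0 -0.09 -0.09 0; -0.02 -0.13 -0.13 0"

```text
t: 11.2
eef_pos: [0.5989, 0.011, 0.1532]
tool_rot: [-0.0, 0.994, -0.109, 0.001]
contact_force: [1.0, 1.4, -0.2]
gripper_width: -0.0
grasp_force: 0.0
```

Request:
send_rows --deltas "-0.02 -0.04 -0.03 0; -0.04 -0.08 -0.06 0; -0.06 -0.12 -0.08 0; -0.06 -0.16 -0.08 0; -0.06 -0.2 -0.08 0"

```text
t: 11.7
eef_pos: [0.5812, 0.2216, 0.2334]
tool_rot: [-0.001, 0.994, -0.107, 0.002]
contact_force: [0.6, -0.5, 0.3]
gripper_width: -0.005
grasp_force: 0.0
```

```bash
python3 -c "
from h import *
go(0,0,.2);p=blank()
r=bot.masks_of(p,'ledge')[0];w=maskpts(p,r['mask']);w=w[abs(w[:,2]-.0615)<.003];q=w[:,:2]-C;L=np.c_[q@EX,q@EY]*1000
print('ledge',cv2.minAreaRect(L.astype(np.float32)),np.percentile(L,[.5,99.5],axis=0))
for n in('tray','burstand','jar','file'):
  for x in bot.landmark_of(p,n)[:1]: print(n,np.round(x['xyz'],3))
cv2.imwrite('pics/t3.png',cv2.resize(p['img'][160:340,220:520,::-1],None,fx=2.6,fy=2.6))"
```

```text
now ledge [-0.0527  0.2613  0.2334] delta [0.0516 0.2616 0.0329] spin 0.2 t 11.7 F [ 0.6 -0.5  0.3] grip -0.005
blank 0.77 2332 ((24.674583435058594, -128.84007263183594), (119.96446228027344, 70.10201263427734), 89.92950439453125) pct x [-9.9 58.3] y [-187.   -70.5] z 0.0672
ledge ((-7.420566558837891, 0.6229705810546875), (299.0504455566406, 135.98199462890625), 89.9103012084961) [[ -74.66036807 -145.79898672]
 [  59.76005943  147.33223626]]
tray [ 0.532 -0.261 -0.001]
burstand [ 0.647  0.171 -0.   ]
jar [ 0.723 -0.014  0.003]
file [ 0.438 -0.078 -0.004]
```

View pics/t3.png

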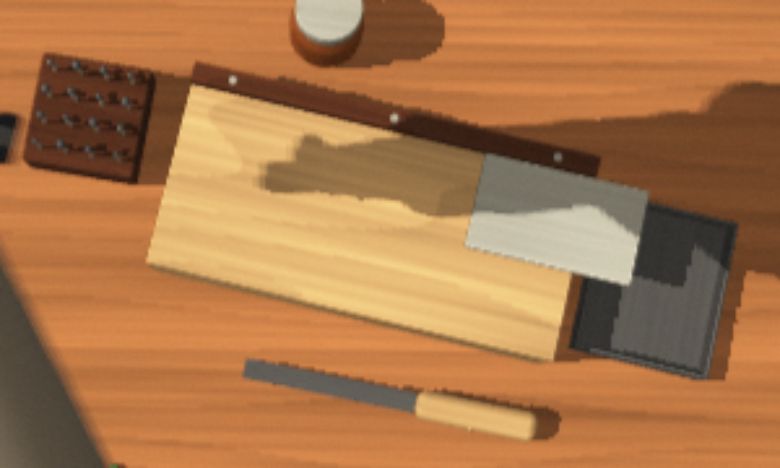

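The blank lies flush against the strip (edge from crop (485,155) to (648,190)). Its x is 24.7 mm, y about -129 mm, and it is turned about 0 rad, so it overhangs the tray end by about 39 mm. The bystanders have not moved, so I'm handing in.

```bash
python3 -c "
from station import bot
print(bot.hand_in())"
```

```text
the job is handed in; nothing more can be done
None
```

The steel blank lies flat against the back strip and overhangs the tray end by about 39 mm, with the bystanders unmoved; I handed the job in at about 12 s, and no verdict came back. The fingertips measured about 41 mm behind the reported TCP when open, not the stated 8 mm ahead, so I worked from the measured offset.

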